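Sweep the paint pans off the panel into the tray

TASK

Clear the painting panel: with the fingertips, sweep the three loose paint pans (red, yellow, blue) along the panel and over its edge so that they drop into the open grey tray that lies against one side of it. Only push them, never pick them up or lift them; leave the little ink jar standing on the panel where it is, and do not shift the blue tin.

Things in the scene. Friction and masses are not known exactly. Their poses are not given: they have to be found in the camera images.
- panel: light-wood painting panel 310 (its x) x 280 mm (its y), 28 mm thick, lying on the table, fixed, top level and smooth with a painted flower twig (drawing only). Origin at the centre of its underside; its x and y axes run parallel to its edges, so edges lie at +-155 mm in x and +-140 mm in y; z up.
- tray: open-topped grey tray, 310 (its x) x 100 (its y) x 24 mm high, walls and floor 3 mm, fixed on the table. It lies parallel to the panel, 2 mm off the panel's +y or its -y edge (varies; centre 192 mm from the panel's centre along panel y, 0 along panel x), its axes parallel to the panel's. Its rim is 4 mm lower than the panel's top, so a pan pushed over that edge drops in. Origin at the centre of its underside.
- pan_red: watercolour pan: white plastic block 31 x 23 x 10 mm (its own x, y, z) with red paint filling its top, about 15 g, loose, lying flat on the panel at the start in any yaw. Origin at the centre of its underside, z up.
- pan_yellow: watercolour pan: white plastic block 31 x 23 x 10 mm (its own x, y, z) with yellow paint filling its top, about 15 g, loose, lying flat on the panel at the start in any yaw. Origin at the centre of its underside, z up.
- pan_blue: watercolour pan: white plastic block 31 x 23 x 10 mm (its own x, y, z) with blue paint filling its top, about 15 g, loose, lying flat on the panel at the start in any yaw. Origin at the centre of its underside, z up.
- jar: small amber ink jar with black cap, 32 mm diameter, 45 mm high, 80 g, loose, standing upright on the panel, to be left there. The three pans and the jar stand in four separate strips of the panel, side by side along panel x (strip centres at -90, -30, 30, 90 mm, each thing within 8 mm of its strip's centre), in any order. Origin at the centre of its underside, z up.
- tin: closed blue pencil tin with a white frame on its lid, 310 x 100 x 24 mm, 450 g, loose, lying on the table 2 mm off the panel's edge opposite the tray. Leave alone. Origin at the centre of its underside.

How it is judged:
At the end, for the whole second after the job is handed in: All three pans lie at rest inside the tray (origin inside the tray's outline and at most 26 mm above the table); the jar stands within 15 mm of where it was, the tin within 20 mm (x of pan_red in the frame of tray between -0.1545 and 0.1545 m and y of pan_red in the frame of tray between -0.0495 and 0.0495 m and height (world z) of each of pan_red, pan_yellow, pan_blue below 0.026 m and linear speed of each of pan_red, pan_yellow, pan_blue below 0.02 m/s and x of pan_yellow in the frame of tray between -0.1545 and 0.1545 m and y of pan_yellow in the frame of tray between -0.0495 and 0.0495 m and x of pan_blue in the frame of tray between -0.1545 and 0.1545 m and y of pan_blue in the frame of tray between -0.0495 and 0.0495 m and distance of jar from where it was at the start of the episode below 0.015 m and angle between jar's own z axis and vertical below 0.3 rad and distance of tin from where it was at the start of the episode below 0.02 m); the robot touches nothing.
It fails at once if the red pan is lifted (its origin more than 12 mm above the panel's top) (height (world z) of pan_red above 0.04 m).
It fails at once if the yellow pan is lifted (its origin more than 12 mm above the panel's top) (height (world z) of pan_yellow above 0.04 m).
It fails at once if the blue pan is lifted (its origin more than 12 mm above the panel's top) (height (world z) of pan_blue above 0.04 m).
It fails at once if the ink jar is pushed more than 15 mm or tipped (distance of jar from where it was at the start of the episode above 0.015 m or angle between jar's own z axis and vertical above 0.3 rad).
It fails at once if the tin is shifted more than 20 mm (distance of tin from where it was at the start of the episode above 0.02 m).
It also fails if it takes over 67 s, if anything falls off the work surface, if the arm or the gripper's body presses on something with over 40 N, if the wrist force passes 120 N, or if a joint passes its speed limit or range.

ROBOT

A 6-joint arm with a two-finger parallel gripper is mounted at the origin on the work surface. World frame = base frame: x ahead of the robot, y to its left, z up, the work surface at z = 0. Lengths are in m, angles in rad, forces in N, time in s.
With the tool pointing down it reaches from about 0.4 to 0.825 m from the base axis. Payload 7 kg.
Tool frame: the origin (TCP) lies on the centre line of the jaws, within the pads' length; the fingertips stand 22 mm ahead of it and the grasp point (between the pads) lies 3 mm ahead of it; z points along the fingers, y is the line along which they close (so a half turn about z gives the same grasp; the last joint's range is limited). The gripper opens to 88 mm and grips with 3 to 60 N. Pads are 19 mm wide; open, the fingers measure 130 mm over their backs; the gripper's body (78 mm by 193 mm) begins 47 mm behind the grasp point.
Start: joints at [0.288, 0.359, 0.012, 0, -1.224, -0.288], TCP at [0.675, -0, 0.249] pointing down, gripper open.
Joint ranges: [-3.07, 3.07], [-1.43, 2.12], [-1.02, 1.25], [-3.03, 1.67], [-3.05, -0], [-3.03, 3.03]. Speed limits (rad/s): [2.39, 2.39, 3.01, 3.14, 3.14, 3.14].

INTERFACE

Orientations are given as [roll, pitch, yaw] about the fixed x, y, z axes, in that order (R = Rz(yaw) Ry(pitch) Rx(roll)).
In Python, from station import monitor, viewer, order gives the robot as it stands. The module is installed in compiled form; this text tells all that it offers.
- The arm moves only by the tool servo_tool, never from a script. Its argument "targets" is a list of rows, each an object with "angular": the turn, a rotation vector about the tool's x, y, z in degrees, a list of three; "xyz": the shift along the tool's x, y, z in cm, a list of three; "claw": the finger opening in cm, from 0 to 8.76. A call has 1 to 20 rows; each row shifts and turns the commanded pose from where the row before left it, along the tool's axes as they then stand; what a row does not reach is not made up. A row lasts 1/10 s, in which the tool goes at most 50 mm and 8.59 degrees, less where a joint would pass 70% of its speed; a pose out of reach is approached as far as the arm can. A call is refused whole if a number of a shift passes 5 or a number of a turn 8.59, either way. A call with a gripper value outside its range is refused whole. The fingers move at their own pace and stop on an object; "force" is the grip in N (left out, the last holds). Time passes only in rows, so rows that do not move let the fingers close. It gives the time, the measured TCP pose, the force, the opening and the grip force at its end, in the units of the state.
- monitor.get_state(): the state, without advancing time (a new reading comes with each control period).
- viewer.grab_frame(name): name is "scene" or "side" or "wrist"; returns a dict with "color" (400x640x3 uint8, blue, green, red), "fovy" (degrees; the focal length in pixels is half the picture's height over the tangent of half this angle, whatever the lens; pixels are square), "cx", "cy" (the principal point, pixels), "R" (3x3) and "t" (3): a world point X has camera coordinates R X + t. Camera axes: x right, y down, z forward; pixel columns grow to the right and rows downward; lengths in m; the calibration is good to about 2 mm. A picture is of the moment at which its call begins. There is no depth.
- order.job_done(): hands the job in; it is judged then, once.
The state is a dict: "t": time; "q": joint angles; "qd": joint speeds; "joint_efforts": joint torques, N m; "eef_pos": TCP position; "ee_rot": TCP orientation; "force": force on the tool from outside, world axes, zero at the start; "moment": the same for the moment, N m; "width": finger opening in m; "gripper_force": force on a finger pad.
Only numpy, scipy, OpenCV 4.12 (cv2) and the standard library are available. Lean on these libraries where they do the work, as an engineer would, in place of code of your own. Each camera call takes 0.05 s, during which the arm holds its last target. There are 200 camera calls.

## Working session

There is one attempt and no reset: what is moved stays moved. The work goes in short steps, Python scripts to look and compute and a tool call to move; the robot and the scene stay as the last step left them, time stands still between calls to the robot, and variables do not carry over. Pictures are saved under pics/ and viewed, at most 10 in all, crops included, and the job is handed in when it is done.

Besides the shell and the picture viewer there is one more tool, called as a command line: name --argument value ..., lists and objects as JSON in quotes. servo_tool: Moves the arm, as the interface text tells. Its arguments: {"type":"object","properties":{"targets":{"type":"array"},"force":{"type":"number"}},"required":["targets"]}

```bash
mkdir -p pics
cat > h.py <<'E'
import numpy as np, cv2, pickle
from station import monitor, viewer, order
def grab(n,f):
    d=viewer.grab_frame(n); cv2.imwrite(f'pics/{f}.png',d['color']); pickle.dump(d,open(f'pics/{f}.pkl','wb')); return d
def load(f): return pickle.load(open(f'pics/{f}.pkl','rb'))
def K(d):
    f=d['color'].shape[0]/2/np.tan(np.radians(d['fovy'])/2); return np.array([[f,0,d['cx']],[0,f,d['cy']],[0,0,1]])
def plane(d,uv,z):
    R=np.array(d['R']);t=np.array(d['t']);C=-R.T@t
    r=R.T@np.linalg.inv(K(d))@np.array([*uv,1.]); return C+r*(z-C[2])/r[2]
def tri(ds,uvs):
    A=[];b=[]
    for d,uv in zip(ds,uvs):
        R=np.array(d['R']);C=-R.T@np.array(d['t']); r=R.T@np.linalg.inv(K(d))@np.array([*uv,1.]); r/=np.linalg.norm(r)
        P=np.eye(3)-np.outer(r,r);A.append(P);b.append(P@C)
    return np.linalg.lstsq(np.vstack(A),np.hstack(b),rcond=None)[0]
def proj(d,X):
    p=K(d)@(np.array(d['R'])@np.array(X)+np.array(d['t'])); return p[:2]/p[2]
E
python3 - <<'E'
from h import *
for n in ['scene','side','wrist']:
    d=grab(n,n+'0'); R=np.array(d['R']); print(n,d['fovy'],-R.T@np.array(d['t']),R[2])
s=monitor.get_state(); print(s['eef_pos'],s['ee_rot'],s['width'],s['t'])
E
```

```text
scene 46.71650320008453 [ 1.13840979 -0.05006833  0.55625982] [-0.74700905  0.10966935 -0.65570581]
side 51.03385612791564 [ 0.42012931 -0.46006389  0.46874421] [ 0.25596191  0.72119892 -0.64370461]
wrist 64.23023701741607 [ 0.67517838 -0.07090937  0.38425956] [-9.23278818e-04  2.63037374e-01 -9.64785203e-01]
[ 6.74682647e-01 -1.11572722e-05  2.47866356e-01] [ 3.14037969e+00 -1.22903268e-04 -1.57085162e+00] 0.08773034391366336 0.15
```

View pics/scene0.png

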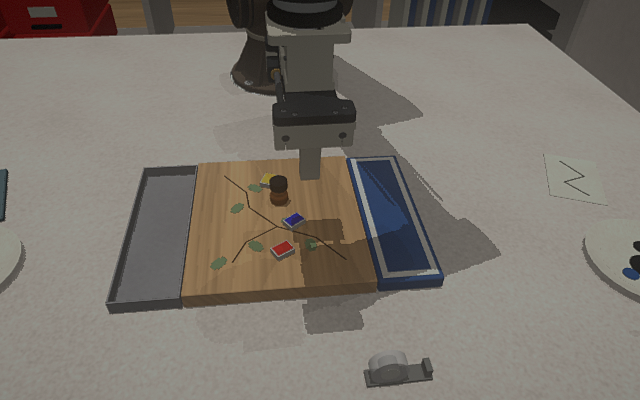

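View pics/wrist0.png

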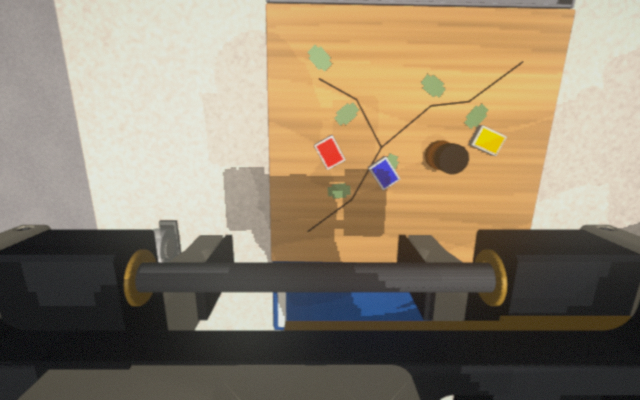

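View pics/side0.png

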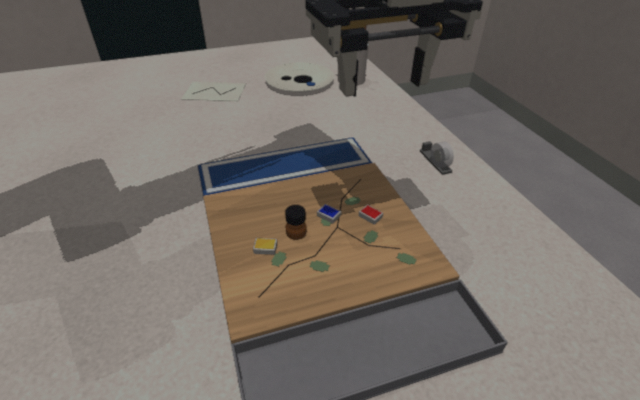

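The tray is on the −y side (left in scene, near in side). In scene, red is at about (283,249), blue (293,220), yellow (267,179) partly hidden behind the jar (279,190). In wrist, red is at (330,152), blue (384,173), yellow (488,140), jar cap (453,158).

```bash
python3 - <<'E'
from h import *
D={n:load(n+'0') for n in ['scene','side','wrist']}
rng={'red':[((0,150,90),(6,255,255)),((174,150,90),(180,255,255))],'yellow':[((22,170,120),(33,255,255))],'blue':[((112,150,60),(130,255,255))]}
box={'scene':(190,160,345,285),'side':(205,175,450,300),'wrist':(270,100,540,210)}
uv={}
for n,d in D.items():
    hsv=cv2.cvtColor(d['color'],cv2.COLOR_BGR2HSV);x0,y0,x1,y1=box[n]
    for c in rng:
        m=sum(cv2.inRange(hsv,*map(np.array,r)) for r in rng[c]);k=np.zeros_like(m);k[y0:y1,x0:x1]=m[y0:y1,x0:x1]
        N,L,S,C=cv2.connectedComponentsWithStats(k)
        i=1+np.argmax(S[1:,4]);uv[n,c]=C[i]
        cnt=cv2.findContours((L==i).astype(np.uint8),0,2)[0][0]
        b=cv2.boxPoints(cv2.minAreaRect(cnt)); P=np.array([plane(d,p,.038)[:2] for p in b]); e=P[1]-P[0],P[2]-P[1]
        print(n,c,C[i].round(1),S[i,4],[(round(np.linalg.norm(v)*1e3),round(np.degrees(np.arctan2(v[1],v[0])))) for v in e])
for c in rng:
    print(c,'tri side+wrist',tri([D['side'],D['wrist']],[uv['side',c],uv['wrist',c]]).round(4),[plane(D[n],uv[n,c],.038)[:2].round(4) for n in D])
print('jar cap',tri([D['side'],D['wrist']],[(295,210),(453,158)]).round(4), plane(D['wrist'],(453,158),.073).round(4))
# panel top edges in wrist
for p in [(267,3),(574,10),(531,262),(272,262),(270,150)]: print('panel w',p,plane(D['wrist'],p,.028)[:2].round(4))
for p in [(198,163),(347,158),(376,291),(181,296)]: print('panel s',p,plane(D['scene'],p,.028)[:2].round(4))
E
python3 - <<'E'
import cv2
a=cv2.imread('pics/wrist0.png')[0:270,250:590]; cv2.imwrite('pics/c.png',cv2.resize(a,None,fx=2.2,fy=2.2,interpolation=2))
E
```

```text
scene red [282.1 247.7] 147 [(30, 119), (17, 15)]
scene yellow [268. 174.] 5 [(0, 0), (7, -96)]
scene blue [291.8 217.9] 57 [(29, 123), (17, 15)]
side red [370.6 211.6] 117 [(17, 48), (28, -59)]
side yellow [264.2 243.2] 108 [(14, 73), (24, -28)]
side blue [328.6 210.8] 101 [(16, 52), (27, -57)]
wrist red [329.3 152.4] 382 [(17, -152), (25, 119)]
wrist yellow [489.3 140.5] 398 [(18, -111), (26, 155)]
wrist blue [385.7 170.3] 146 [(15, -145), (24, 126)]
red tri side+wrist [ 0.6591 -0.0313  0.0384] [array([ 0.6598, -0.0305]), array([ 0.659 , -0.0306]), array([ 0.6594, -0.0314])]
yellow tri side+wrist [ 0.4878 -0.0438  0.0384] [array([ 0.478 , -0.0427]), array([ 0.4875, -0.0428]), array([ 0.4882, -0.0441])]
blue tri side+wrist [ 0.5974 -0.0119  0.0414] [array([ 0.5966, -0.0102]), array([ 0.5982, -0.0076]), array([ 0.5974, -0.0119])]
jar cap [ 0.5395 -0.0294  0.0739] [ 0.5402 -0.03    0.073 ]
panel w (267, 3) [ 0.7225 -0.1775]
panel w (574, 10) [ 0.4168 -0.1714]
panel w (531, 262) [0.4107 0.1031]
panel w (272, 262) [0.7274 0.103 ]
panel w (270, 150) [ 0.7248 -0.0329]
panel s (198, 163) [ 0.4182 -0.1715]
panel s (347, 158) [0.4313 0.1109]
panel s (376, 291) [0.7478 0.0954]
panel s (181, 296) [ 0.7254 -0.1756]
```

View pics/c.png

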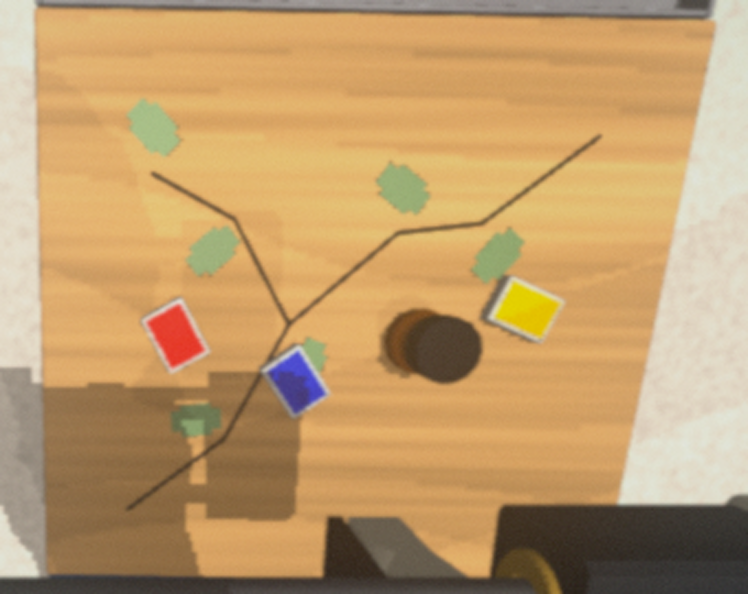

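Triangulated pan tops come to 38.4 mm (red, yellow) and 41 mm (blue, segmentation partial), against the 38 mm expected. The jar cap comes to 74 mm against 73. The strips also match. Tool x is world −y, tool y is world −x, and tool z points down. I'll sweep red first with the jaws closed.

servo_tool --targets '[{"xyz": [-0.8, 0.8, 1], "angular": [0, 0, 0], "claw": 0}, {"xyz": [-0.8, 0.8, 3], "angular": [0, 0, 0], "claw": 0}, {"xyz": [0, 0, 3], "angular": [0, 0, 0], "claw": 0}, {"xyz": [0, 0, 3], "angular": [0, 0, 0], "claw": 0}, {"xyz": [0, 0, 3], "angular": [0, 0, 0], "claw": 0}, {"xyz": [0, 0, 2], "angular": [0, 0, 0], "claw": 0}, {"xyz": [0, 0, 0], "angular": [0, 0, 0], "claw": 0}, {"xyz": [0, 0, 0], "angular": [0, 0, 0], "claw": 0}, {"xyz": [0, 0, 0], "angular": [0, 0, 0], "claw": 0}, {"xyz": [0, 0, 0], "angular": [0, 0, 0], "claw": 0}, {"xyz": [0, 0, 0], "angular": [0, 0, 0], "claw": 0}, {"xyz": [0, 0, 0], "angular": [0, 0, 0], "claw": 0}]'

```text
t: 1.35
eef_pos: [0.6592, 0.016, 0.0993]
ee_rot: [-3.14, 0.0, -1.571]
force: [-0.6, -0.0, 0.4]
width: 0.0011
gripper_force: 0.0
```

servo_tool --targets '[{"xyz": [0, 0, 2], "angular": [0, 0, 0], "claw": 0}, {"xyz": [0, 0, 1.5], "angular": [0, 0, 0], "claw": 0}, {"xyz": [0, 0, 1], "angular": [0, 0, 0], "claw": 0}, {"xyz": [0, 0, 0], "angular": [0, 0, 0], "claw": 0}, {"xyz": [0, 0, 0], "angular": [0, 0, 0], "claw": 0}]'

```text
t: 1.85
eef_pos: [0.6591, 0.0159, 0.0535]
ee_rot: [3.141, -0.0, -1.571]
force: [-0.2, -1.2, 0.7]
width: 0.0009
gripper_force: 0.0
```

Run:
```python
from h import *
a=grab('scene','s1')['color'][130:310,100:450];b=grab('side','d1')['color'][130:400,180:520]
a=cv2.resize(a,(400,206));b=cv2.resize(b,(400,318))
cv2.imwrite('pics/m1.png',np.vstack([a,b])); print(monitor.get_state()['eef_pos'])
```

```text
[0.65950529 0.01609422 0.05420143]
```

View pics/m1.png

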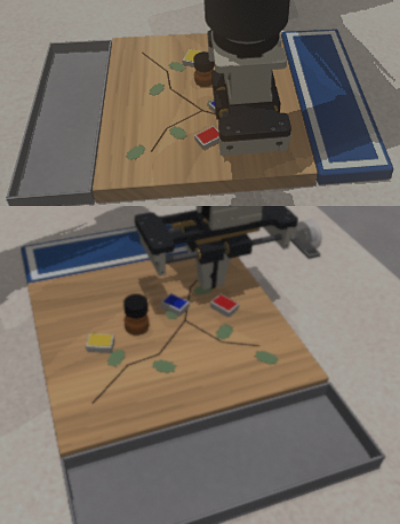

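The closed fingers stand just behind the red pan (+y side) and clear of everything else. Sweeping now.

servo_tool --targets '[{"xyz": [1, 0, 0], "angular": [0, 0, 0], "claw": 0}, {"xyz": [1, 0, 0], "angular": [0, 0, 0], "claw": 0}, {"xyz": [1, 0, 0], "angular": [0, 0, 0], "claw": 0}, {"xyz": [1, 0, 0], "angular": [0, 0, 0], "claw": 0}, {"xyz": [1, 0, 0], "angular": [0, 0, 0], "claw": 0}, {"xyz": [1, 0, 0], "angular": [0, 0, 0], "claw": 0}, {"xyz": [1, 0, 0], "angular": [0, 0, 0], "claw": 0}, {"xyz": [1, 0, 0], "angular": [0, 0, 0], "claw": 0}, {"xyz": [1, 0, 0], "angular": [0, 0, 0], "claw": 0}, {"xyz": [1, 0, 0], "angular": [0, 0, 0], "claw": 0}, {"xyz": [1, 0, 0], "angular": [0, 0, 0], "claw": 0}, {"xyz": [0, 0, 0], "angular": [0, 0, 0], "claw": 0}]'

```text
t: 3.15
eef_pos: [0.6589, -0.0954, 0.0535]
ee_rot: [3.141, -0.0, -1.572]
force: [-0.8, 0.8, -0.4]
width: 0.0003
gripper_force: 0.0
```

Run:
```python
from h import *
a=grab('scene','s2')['color'][130:310,100:450];b=grab('side','d2')['color'][130:400,180:520]
a=cv2.resize(a,(400,206));b=cv2.resize(b,(400,318))
cv2.imwrite('pics/m2.png',np.vstack([a,b])); print(monitor.get_state()['eef_pos'])
```

```text
[ 0.65896938 -0.09431063  0.05353261]
```

View pics/m2.png

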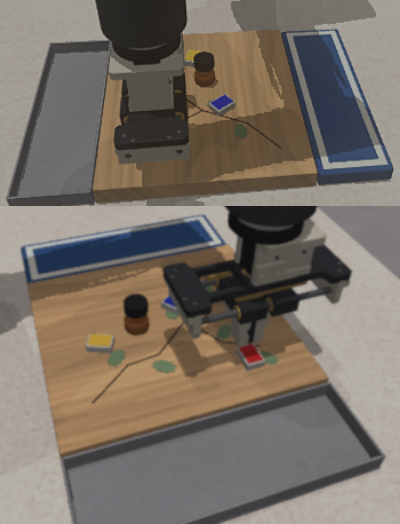

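The red pan sits squarely ahead of the fingers, at about (250,356) in the side crop. Continuing over the edge to TCP y ≈ −0.195, then up.

servo_tool --targets '[{"xyz": [1, 0, 0], "angular": [0, 0, 0], "claw": 0}, {"xyz": [1, 0, 0], "angular": [0, 0, 0], "claw": 0}, {"xyz": [1, 0, 0], "angular": [0, 0, 0], "claw": 0}, {"xyz": [1, 0, 0], "angular": [0, 0, 0], "claw": 0}, {"xyz": [1, 0, 0], "angular": [0, 0, 0], "claw": 0}, {"xyz": [1, 0, 0], "angular": [0, 0, 0], "claw": 0}, {"xyz": [1, 0, 0], "angular": [0, 0, 0], "claw": 0}, {"xyz": [1, 0, 0], "angular": [0, 0, 0], "claw": 0}, {"xyz": [1, 0, 0], "angular": [0, 0, 0], "claw": 0}, {"xyz": [1, 0, 0], "angular": [0, 0, 0], "claw": 0}, {"xyz": [0, 0, 0], "angular": [0, 0, 0], "claw": 0}, {"xyz": [0, 0, 0], "angular": [0, 0, 0], "claw": 0}, {"xyz": [0, 0, -3], "angular": [0, 0, 0], "claw": 0}, {"xyz": [0, 0, -4], "angular": [0, 0, 0], "claw": 0}, {"xyz": [0, 0, 0], "angular": [0, 0, 0], "claw": 0}]'

```text
t: 4.75
eef_pos: [0.6625, -0.1941, 0.1299]
ee_rot: [-3.132, -0.002, -1.569]
force: [0.3, -0.1, 1.4]
width: -0.0001
gripper_force: 0.0
```

Run:
```python
from h import *
a=grab('wrist','w3')['color'][0:270];b=grab('side','d3')['color'][130:400,180:520]
a=cv2.resize(a,(500,211));b=cv2.resize(b,(500,397))[:380]
cv2.imwrite('pics/m3.png',np.vstack([a,b])); print(monitor.get_state()['eef_pos'])
```

```text
[ 0.65975874 -0.19344332  0.12511855]
```

View pics/m3.png

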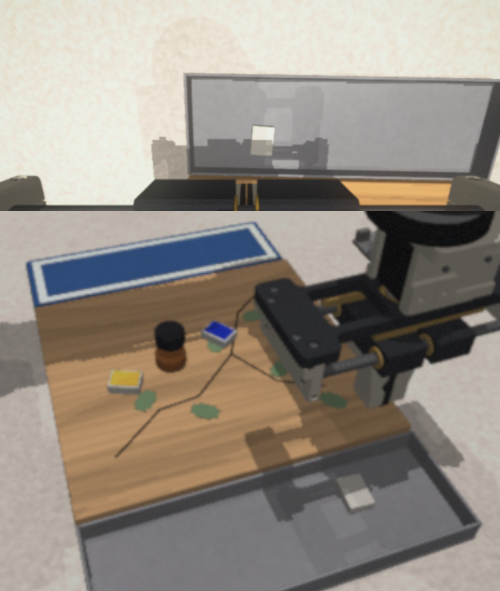

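Red has dropped into the tray and lies upside down, which is fine. Next is blue: x 0.598, start y ≈ 0.038.

servo_tool --targets '[{"xyz": [-2.9, 0.8, 0], "angular": [0, 0, 0], "claw": 0}, {"xyz": [-2.9, 0.8, 0], "angular": [0, 0, 0], "claw": 0}, {"xyz": [-2.9, 0.8, 0], "angular": [0, 0, 0], "claw": 0}, {"xyz": [-2.9, 0.8, 0], "angular": [0, 0, 0], "claw": 0}, {"xyz": [-2.9, 0.8, 0], "angular": [0, 0, 0], "claw": 0}, {"xyz": [-2.9, 0.8, 0], "angular": [0, 0, 0], "claw": 0}, {"xyz": [-2.9, 0.7, 0], "angular": [0, 0, 0], "claw": 0}, {"xyz": [-2.9, 0.7, 0], "angular": [0, 0, 0], "claw": 0}, {"xyz": [0, 0, 0], "angular": [0, 0, 0], "claw": 0}, {"xyz": [0, 0, 0], "angular": [0, 0, 0], "claw": 0}, {"xyz": [0, 0, 2], "angular": [0, 0, 0], "claw": 0}, {"xyz": [0, 0, 1.5], "angular": [0, 0, 0], "claw": 0}, {"xyz": [0, 0, 0], "angular": [0, 0, 0], "claw": 0}, {"xyz": [0, 0, 0], "angular": [0, 0, 0], "claw": 0}]'

```text
t: 6.25
eef_pos: [0.5969, 0.0372, 0.0883]
ee_rot: [3.14, -0.001, -1.571]
force: [-0.3, -0.7, 0.3]
width: 0.0004
gripper_force: 0.0
```

servo_tool --targets '[{"xyz": [0, 0, 1.5], "angular": [0, 0, 0], "claw": 0}, {"xyz": [0, 0, 1.1], "angular": [0, 0, 0], "claw": 0}, {"xyz": [0, 0, 0.8], "angular": [0, 0, 0], "claw": 0}, {"xyz": [0, 0, 0], "angular": [0, 0, 0], "claw": 0}, {"xyz": [1, 0, 0], "angular": [0, 0, 0], "claw": 0}, {"xyz": [1, 0, 0], "angular": [0, 0, 0], "claw": 0}, {"xyz": [1, 0, 0], "angular": [0, 0, 0], "claw": 0}, {"xyz": [1, 0, 0], "angular": [0, 0, 0], "claw": 0}, {"xyz": [1, 0, 0], "angular": [0, 0, 0], "claw": 0}, {"xyz": [1, 0, 0], "angular": [0, 0, 0], "claw": 0}, {"xyz": [1, 0, 0], "angular": [0, 0, 0], "claw": 0}, {"xyz": [1, 0, 0], "angular": [0, 0, 0], "claw": 0}, {"xyz": [1, 0, 0], "angular": [0, 0, 0], "claw": 0}, {"xyz": [1, 0, 0], "angular": [0, 0, 0], "claw": 0}, {"xyz": [1, 0, 0], "angular": [0, 0, 0], "claw": 0}, {"xyz": [1, 0, 0], "angular": [0, 0, 0], "claw": 0}]'

```text
t: 7.85
eef_pos: [0.5969, -0.0828, 0.0545]
ee_rot: [3.142, -0.0, -1.571]
force: [-0.3, 0.7, 0.2]
width: 0.0003
gripper_force: 0.0
```

servo_tool --targets '[{"xyz": [1, 0, 0], "angular": [0, 0, 0], "claw": 0}, {"xyz": [1, 0, 0], "angular": [0, 0, 0], "claw": 0}, {"xyz": [1, 0, 0], "angular": [0, 0, 0], "claw": 0}, {"xyz": [1, 0, 0], "angular": [0, 0, 0], "claw": 0}, {"xyz": [1, 0, 0], "angular": [0, 0, 0], "claw": 0}, {"xyz": [1, 0, 0], "angular": [0, 0, 0], "claw": 0}, {"xyz": [1, 0, 0], "angular": [0, 0, 0], "claw": 0}, {"xyz": [1, 0, 0], "angular": [0, 0, 0], "claw": 0}, {"xyz": [1, 0, 0], "angular": [0, 0, 0], "claw": 0}, {"xyz": [1, 0, 0], "angular": [0, 0, 0], "claw": 0}, {"xyz": [1, 0, 0], "angular": [0, 0, 0], "claw": 0}, {"xyz": [0, 0, 0], "angular": [0, 0, 0], "claw": 0}, {"xyz": [0, 0, 0], "angular": [0, 0, 0], "claw": 0}, {"xyz": [0, 0, -3], "angular": [0, 0, 0], "claw": 0}, {"xyz": [0, 0, -4], "angular": [0, 0, 0], "claw": 0}, {"xyz": [0, 0, 0], "angular": [0, 0, 0], "claw": 0}, {"xyz": [0, 0, 0], "angular": [0, 0, 0], "claw": 0}]'

```text
t: 9.55
eef_pos: [0.5977, -0.1915, 0.1259]
ee_rot: [-3.139, 0.0, -1.57]
force: [-0.9, -0.1, -0.8]
width: 0.0002
gripper_force: 0.0
```

Run:
```python
from h import *
a=grab('wrist','w4')['color'][0:270];b=grab('side','d4')['color'][130:400,180:520]
a=cv2.resize(a,(500,211));b=cv2.resize(b,(500,397))[:380]
cv2.imwrite('pics/m4.png',np.vstack([a,b])); print(monitor.get_state()['eef_pos'])
```

```text
[ 0.59646313 -0.19155209  0.12397951]
```

View pics/m4.png

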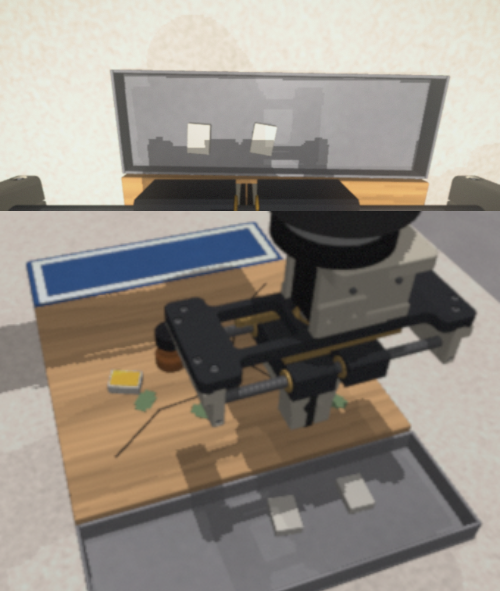

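Blue is in the tray beside red. Jar and yellow are unmoved. Next is yellow: x 0.486, start y ≈ 0.008.

servo_tool --targets '[{"xyz": [-2.5, 1.4, 0], "angular": [0, 0, 0], "claw": 0}, {"xyz": [-2.5, 1.4, 0], "angular": [0, 0, 0], "claw": 0}, {"xyz": [-2.5, 1.4, 0], "angular": [0, 0, 0], "claw": 0}, {"xyz": [-2.5, 1.4, 0], "angular": [0, 0, 0], "claw": 0}, {"xyz": [-2.5, 1.4, 0], "angular": [0, 0, 0], "claw": 0}, {"xyz": [-2.5, 1.4, 0], "angular": [0, 0, 0], "claw": 0}, {"xyz": [-2.5, 1.4, 0], "angular": [0, 0, 0], "claw": 0}, {"xyz": [-2.5, 1.3, 0], "angular": [0, 0, 0], "claw": 0}, {"xyz": [0, 0, 0], "angular": [0, 0, 0], "claw": 0}, {"xyz": [0, 0, 0], "angular": [0, 0, 0], "claw": 0}, {"xyz": [0, 0, 2], "angular": [0, 0, 0], "claw": 0}, {"xyz": [0, 0, 1.5], "angular": [0, 0, 0], "claw": 0}, {"xyz": [0, 0, 0], "angular": [0, 0, 0], "claw": 0}, {"xyz": [0, 0, 0], "angular": [0, 0, 0], "claw": 0}]'

```text
t: 11.05
eef_pos: [0.486, 0.0073, 0.0893]
ee_rot: [3.14, -0.001, -1.571]
force: [-0.4, -0.0, 0.1]
width: 0.0002
gripper_force: 0.0
```

servo_tool --targets '[{"xyz": [0, 0, 1.5], "angular": [0, 0, 0], "claw": 0}, {"xyz": [0, 0, 1.2], "angular": [0, 0, 0], "claw": 0}, {"xyz": [0, 0, 0.8], "angular": [0, 0, 0], "claw": 0}, {"xyz": [0, 0, 0], "angular": [0, 0, 0], "claw": 0}, {"xyz": [1, 0, 0], "angular": [0, 0, 0], "claw": 0}, {"xyz": [1, 0, 0], "angular": [0, 0, 0], "claw": 0}, {"xyz": [1, 0, 0], "angular": [0, 0, 0], "claw": 0}, {"xyz": [1, 0, 0], "angular": [0, 0, 0], "claw": 0}, {"xyz": [1, 0, 0], "angular": [0, 0, 0], "claw": 0}, {"xyz": [1, 0, 0], "angular": [0, 0, 0], "claw": 0}, {"xyz": [1, 0, 0], "angular": [0, 0, 0], "claw": 0}, {"xyz": [1, 0, 0], "angular": [0, 0, 0], "claw": 0}, {"xyz": [1, 0, 0], "angular": [0, 0, 0], "claw": 0}, {"xyz": [1, 0, 0], "angular": [0, 0, 0], "claw": 0}]'

```text
t: 12.45
eef_pos: [0.4859, -0.0929, 0.0545]
ee_rot: [3.141, -0.0, -1.571]
force: [0.2, 0.4, 0.1]
width: 0.0004
gripper_force: 0.1
```

servo_tool --targets '[{"xyz": [1, 0, 0], "angular": [0, 0, 0], "claw": 0}, {"xyz": [1, 0, 0], "angular": [0, 0, 0], "claw": 0}, {"xyz": [1, 0, 0], "angular": [0, 0, 0], "claw": 0}, {"xyz": [1, 0, 0], "angular": [0, 0, 0], "claw": 0}, {"xyz": [1, 0, 0], "angular": [0, 0, 0], "claw": 0}, {"xyz": [1, 0, 0], "angular": [0, 0, 0], "claw": 0}, {"xyz": [1, 0, 0], "angular": [0, 0, 0], "claw": 0}, {"xyz": [1, 0, 0], "angular": [0, 0, 0], "claw": 0}, {"xyz": [1, 0, 0], "angular": [0, 0, 0], "claw": 0}, {"xyz": [1, 0, 0], "angular": [0, 0, 0], "claw": 0}, {"xyz": [0, 0, 0], "angular": [0, 0, 0], "claw": 0}, {"xyz": [0, 0, 0], "angular": [0, 0, 0], "claw": 0}, {"xyz": [0, 0, -3], "angular": [0, 0, 0], "claw": 0}, {"xyz": [0, 0, -4], "angular": [0, 0, 0], "claw": 0}, {"xyz": [0, 0, -3], "angular": [0, 0, 0], "claw": 0}, {"xyz": [0, 0, 0], "angular": [0, 0, 0], "claw": 0}, {"xyz": [0, 0, 0], "angular": [0, 0, 0], "claw": 0}, {"xyz": [0, 0, 0], "angular": [0, 0, 0], "claw": 0}]'

```text
t: 14.25
eef_pos: [0.4853, -0.1917, 0.1537]
ee_rot: [3.14, 0.0, -1.571]
force: [1.4, -0.3, -0.4]
width: 0.0005
gripper_force: 0.0
```

Run:
```python
from h import *
a=grab('scene','s5')['color'][130:310,100:450];b=grab('side','d5')['color'][130:400,180:520];c=grab('wrist','w5')['color'][0:270]
a=cv2.resize(a,(330,170));c=cv2.resize(c,(330,139));b=cv2.resize(b,(389,309))
cv2.imwrite('pics/m5.png',np.hstack([np.vstack([a,c]),b])); print(monitor.get_state()['eef_pos'])
```

```text
[ 0.48540986 -0.19188997  0.15349057]
```

View pics/m5.png

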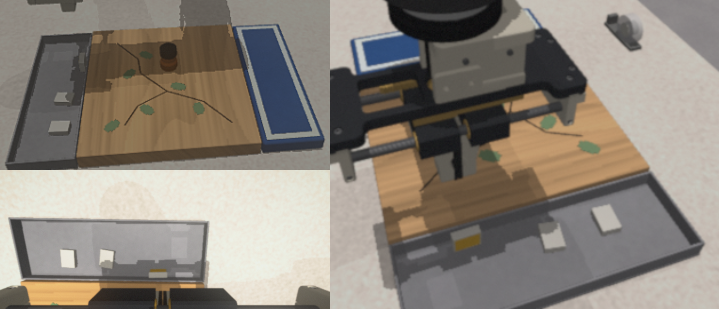

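Red and blue lie flat in the tray. Yellow appears to stand on edge against the near wall, so I'll measure it.

Run:
```python
from h import *
D={n:load(n) for n in ['d5','w5']}
uv=[];C=[]
for n,d in D.items():
    hsv=cv2.cvtColor(d['color'],cv2.COLOR_BGR2HSV); m=cv2.inRange(hsv,(19,130,60),(33,255,255)); 
    if n=='d5': m[:320]=0
    N,L,S,c=cv2.connectedComponentsWithStats(m)
    o=np.argsort(-S[1:,4])[:3]+1; print(n,S[o].tolist(),c[o].round(1).tolist())
    if n=='d5':uv.append(c[o[0]])
for n,(x,y,w,h) in {'d5':(220,310,160,110),'w5':(230,180,180,85)}.items():
    cv2.imwrite(f'pics/z{n}.png',cv2.resize(D[n]['color'][y:y+h,x:x+w],(640,290)))
cv2.imwrite('pics/z.png',np.vstack([cv2.imread('pics/zd5.png'),cv2.imread('pics/zw5.png')]))
```

```text
d5 [[290, 335, 21, 14, 168]] [[299.9, 341.4]]
w5 [[98, 316, 351, 15, 3487], [299, 250, 5, 56, 228], [327, 250, 5, 56, 215]] [[289.4, 324.1], [300.9, 278.3], [329.0, 279.3]]
```

View pics/z.png

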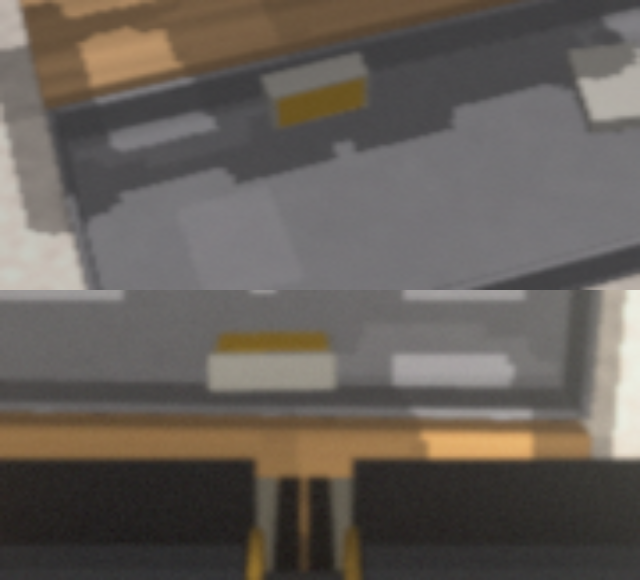

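Run:
```python
from h import *
w=load('w5');s=load('d5')
W=lambda u,v:(230+u*180/640,180+(v-290)*85/290); S=lambda u,v:(220+u/4,310+v*110/290)
print('top mid w+s',tri([w,s],[W(272,371),S(317,78)]).round(4))
print('back edge',plane(w,W(272,390),.026).round(4),'panel edge',plane(w,W(272,413),.028).round(4))
a=load('side0');f=lambda d:cv2.cvtColor(d['color'],7)
for n,b in(('scene0','s5'),):
  for d in (load(n),load(b)):
    m=cv2.inRange(cv2.cvtColor(d['color'],cv2.COLOR_BGR2HSV),(5,90,20),(16,255,110)); print('jar',cv2.connectedComponentsWithStats(m[170:210,262:296])[3].round(1)[:3].tolist())
```

```text
top mid w+s [ 4.943e-01 -1.815e-01 -4.000e-04]
back edge [ 0.4929 -0.1836  0.026 ] panel edge [ 0.4929 -0.1781  0.028 ]
jar [[16.2, 17.3], [18.0, 5.0], [23.5, 7.5]]
jar [[15.5, 15.6], [17.2, 22.1], [18.0, 11.0]]
```

The side crop was clipped at image row 400, so its vertical scale was wrong. I'll redo that point and hand in only if it checks.

Run:
```python
from h import *
w=load('w5');s=load('d5')
X=tri([w,s],[(306.5,203.7),(299.25,310+78*90/290)]);print(X.round(4))
if .018<X[2]<.034 and X[1]<-.178: print(order.job_done())
```

```text
[ 0.4934 -0.1873  0.0207]
the job is handed in; nothing more can be done
None
```

I swept all three pans into the tray by pushing only and handed the job in: red and blue lie flat, yellow stands on its long edge against the near wall (inside the limits by my measurement), and the jar and tin look unmoved.

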